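# Change over the press ink from behind the jars in the caddy

## Task

Clear the yellow and the blue ink jar out of the front of the caddy onto the green side tray, so that you can lift out the two sealed tins behind them. Feel by its weight which tin is full: stand the full one in the steel press dish and the empty one in the orange empties tray, and only when both tins are there put each jar back, centred, on the disc of its own colour in the caddy. Keep jars and tins upright, and let everything stand flat and released.

Things in the scene. Friction and masses are not known exactly. Their poses are not given: they have to be found in the camera images.
- caddy: Fixed wooden caddy, x axis to its rear, y left; origin on the table. Base 8 mm thick, x -68..92, y +-110 mm. Rear: two stalls at y = +-60 mm, 76 mm wide inside, side walls 8 mm thick, x 10..92, top 60 mm above table; rear lip at x 86..92, top 30 mm. Tins stand there at x about 36 mm: grip them along caddy x, once the jars in front (x -27) are gone. A 50 mm vial stays between the stalls.
- spot_yellow: Yellow disc, 68 mm across, 3 mm thick, fixed on the caddy's front step: the place of the yellow jar. Origin at the centre of its underside. It may be on the left or the right, in front of either stall.
- spot_blue: Blue disc, 68 mm across, 3 mm thick, fixed on the caddy's front step: the place of the blue jar. Origin at the centre of its underside.
- jar_yellow: Loose sealed round ink jar, yellow with a yellow lid (white dot), 56 mm diameter, 90 mm high, about 0.3 kg; starts on the yellow disc. Origin at the centre of its underside, z up. About 6 mm from the tin behind it; 60 mm free between the two jars, so it is gripped along the caddy's y axis.
- jar_blue: The same jar in blue; starts on the blue disc. Origin at the centre of its underside, z up.
- tin_white: Loose sealed round aluminium tin with a white lid, 56 mm diameter, 90 mm high, in a rear stall of the caddy. Origin at the centre of its underside, z up. One of the two tins is full (0.6 to 0.85 kg), the other empty (0.12 to 0.15 kg); which one changes from start to start and only the lift force tells.
- tin_black: The same tin with a black lid, in the other rear stall; full if the white one is empty, and the reverse. Origin at the centre of its underside, z up.
- side_tray: Fixed shallow green tray for parking the jars, outside 130 (its x) x 230 (its y) x 16 mm high, walls and floor 6 mm. Origin at the centre of its underside. Both jars fit side by side along its y axis, for instance at y = +50 and -50 mm. Its place and yaw vary.
- press_dish: Fixed round steel dish with a red bottom, where the press takes its full tin: inside about 86 mm across, floor 5 mm thick, rim 16 mm high. Origin at the centre of its underside. Its place varies.
- empties_tray: Fixed square orange tray for the empty tin, outside 112 x 112 mm, 24 mm high, walls and floor 6 mm. Origin at the centre of its underside. Its place and yaw vary.

How it is judged:
By the outcome, as a careful person would: the job done as asked, in the order asked, and still so for the second after the job is handed in, with the robot touching nothing.
It also fails if it takes over 134 s, if anything falls off the work surface, if the arm or the gripper's body presses on something with over 40 N, if the wrist force passes 120 N, or if a joint passes its speed limit or range.

## Robot

A 7-joint arm with a two-finger parallel gripper is mounted at the origin on the work surface. World frame = base frame: x ahead of the robot, y to its left, z up, the work surface at z = 0. Lengths are in mm, angles in rad, forces in N, time in s.
With the tool pointing down it reaches from about 400 to 750 mm from the base axis. Payload 19.5 kg.
Tool frame: the origin (TCP) lies at the centre of the arm's flange, where the gripper is bolted on; the fingertips stand 173 mm ahead of it and the grasp point (between the pads) lies 155 mm ahead of it; z points along the fingers, y is the line along which they close (so a half turn about z gives the same grasp; the last joint's range is limited). The gripper opens to 85 mm and grips with 20 to 120 N. Pads are 22 mm wide; open, the fingers measure 114 mm over their backs; the gripper's body (76 mm by 85 mm) begins 54 mm behind the grasp point. The pads swing forward as they close: fully open they stand 13 mm farther back than shut.
Start: joints at [1.259, 0.707, -0.028, 1.485, 0.022, 0.951, -0.075], TCP at [153.258, -554.191, 404.668] pointing down, gripper open.
Joint ranges: [-2.71, 2.71], [-0.32, 2.16], [-1.57, 1.52], [0, 2.45], [-1.46, 4.6], [0, 2.02], [-2.83, 2.83]. Speed limits (rad/s): [1.89, 1.89, 2.57, 2.57, 3.01, 3.01, 3.01].

## Interface

Orientations are given as a 3x3 rotation matrix whose columns are the frame's x, y, z axes.
In Python, from cell import ctrl gives the robot as it stands. The module is installed in compiled form; this text tells all that it offers.
- The arm moves only by the shell command python3 -m inch 'ROWS' [FORCE]. ROWS is a JSON object of lists of equal length, an entry for each row: "delta_rot": the turn, a rotation vector about the tool's x, y, z in degrees, a list of three; "slide": the shift along the tool's x, y, z in mm, a list of three; "claw": the finger opening in mm, from 0 to 85.4. In form: {"delta_rot": [[wx, wy, wz], ...], "slide": [[dx, dy, dz], ...], "claw": [claw, ...]}. A call has 1 to 5 rows; each row shifts and turns the commanded pose from where the row before left it, along the tool's axes as they then stand; what a row does not reach is not made up. A row lasts 1/10 s, in which the tool goes at most 50 mm and 8.59 degrees, less where a joint would pass 70% of its speed; a pose out of reach is approached as far as the arm can. A call is refused whole if a number of a shift passes 50 or a number of a turn 8.59, either way. A call with a gripper value outside its range is refused whole. The fingers move at their own pace and stop on an object; FORCE is the grip in N (left out, the last holds). Time passes only in rows, so rows that do not move let the fingers close. It gives the time, the measured TCP pose, the force, the opening and the grip force at its end, in the units of the state.
- ctrl.sense(): the state, without advancing time (a new reading comes with each control period).
- ctrl.grab_frame(name): name is "scene" or "top" or "wrist"; returns a dict with "image" (420x560x3 uint8, blue, green, red), "fx", "fy", "cx", "cy" (pixels), "R" (3x3) and "t" (3): a world point X has camera coordinates R X + t. Camera axes: x right, y down, z forward; pixel columns grow to the right and rows downward; lengths in mm; the calibration is good to about 2 mm. The wrist camera is an equidistant fisheye: a pixel r from the principal point sees the ray r / f radians off the axis. A picture is of the moment at which its call begins. There is no depth.
- ctrl.sign_off(): hands the job in; it is judged then, once.
The state is a dict: "t": time; "joint_pos": joint angles; "qvel": joint speeds; "tau": joint torques, N m; "position": TCP position; "tcp_rot": TCP orientation; "contact_force": force on the tool from outside, world axes, zero at the start; "moment": the same for the moment, N m; "opening": opening from 0.0 (shut) to 1.0 (fully open); "gripper_force": force on a finger pad.
Only numpy, scipy, OpenCV 4.12 (cv2) and the standard library are available. Lean on these libraries where they do the work, as an engineer would, in place of code of your own. Each camera call takes 0.05 s, during which the arm holds its last target. There are 200 camera calls.

## Working session

There is one attempt and no reset: what is moved stays moved. The work goes in short steps, Python scripts to look and compute and a shell command to move; the robot and the scene stay as the last step left them, time stands still between calls to the robot, and variables do not carry over. Pictures are saved under pics/ and viewed, at most 15 in all, crops included, and the job is handed in when it is done.

```bash
mkdir -p pics
cat > h.py <<'E'
import numpy as np, cv2
from cell import ctrl
def snap(n,f):
    d=ctrl.grab_frame(n); d={k:(np.array(v) if isinstance(v,(list,tuple)) else v) for k,v in d.items()}
    cv2.imwrite('pics/'+f,d['image']); np.save('pics/'+f[:-4]+'.npy',d,allow_pickle=True); return d
def ray(d,u,v,z):
    R=np.array(d['R']);t=np.array(d['t']).ravel();c=-R.T@t
    w=R.T@np.array([(u-d['cx'])/d['fx'],(v-d['cy'])/d['fy'],1]); return c+w*(z-c[2])/w[2]
E
python3 - <<'E'
from h import *
a=snap('scene','s0.png');b=snap('top','t0.png')
cv2.imwrite('pics/both0.png',b['image'])
for d in(a,b):print(d['fx'],d['cx'],d['cy'],-np.array(d['R']).T@np.array(d['t']).ravel(),np.array(d['R']).round(2).tolist())
s=ctrl.sense();print(s)
E
```

```text
432.91123893631095 284.1513991794129 207.86815789771532 [1295.82029965   55.87779631  512.43888893] [[-0.09, 1.0, 0.03], [0.52, 0.07, -0.85], [-0.85, -0.06, -0.53]]
403.9665980398742 284.9877749284514 216.01743758232388 [451.43572849 -15.80125739 804.89994665] [[-0.01, -1.0, -0.05], [-0.99, 0.02, -0.13], [0.13, 0.05, -0.99]]
{'t': 0.1, 'joint_pos': array([ 1.25930501,  0.70699088, -0.0276478 ,  1.48495264,  0.02199692,
        0.95088191, -0.07553783]), 'qvel': array([-2.12437118e-03, -2.10360704e-03,  1.27609074e-03, -2.66899565e-03,
       -2.00097673e-03, -4.70889695e-05,  3.97388678e-04]), 'tau': array([ 6.20430088e-03, -8.84277391e+01,  1.23842318e+00, -2.36453784e+01,
        1.72478874e-02,  4.98842594e-03,  2.79100203e-05]), 'position': array([ 153.25360735, -554.13002075,  404.3024033 ]), 'tcp_rot': array([[ 9.63831046e-01,  2.66513884e-01, -2.52496383e-04],
       [ 2.66514004e-01, -9.63830630e-01,  8.96102542e-04],
       [-4.53997911e-06, -9.30985273e-04, -9.99999567e-01]]), 'contact_force': array([-0.06759489, -0.57010056,  0.2192847 ]), 'moment': array([-0.06662656, -0.06189386, -0.02208029]), 'gripper_force': 0.0, 'opening': 0.9944366429928926}
```

View pics/t0.png

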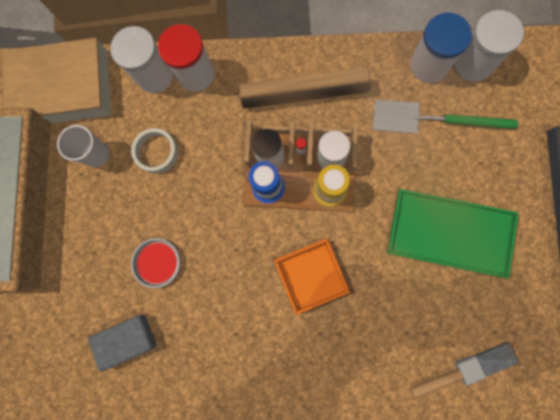

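View pics/s0.png

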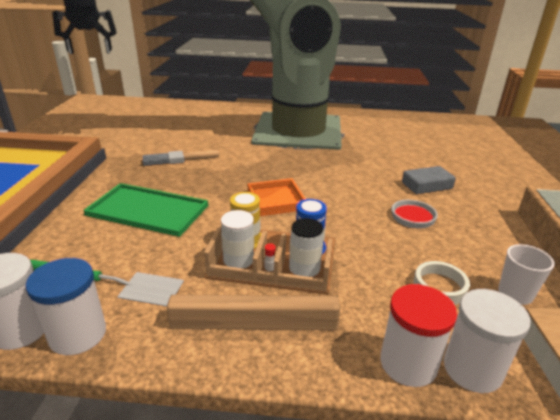

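The top view shows the blue jar (264,180) in front of the black tin (267,143), and the yellow jar (333,182) in front of the white tin (334,146). The green tray is at (453,233), the dish at (156,263) and the orange tray at (312,276). The scene view agrees: the dots are near (311,208) and (245,200).

```bash
cat >> h.py <<'E'
def blobs(d,lo,hi,box=None,amin=20):
    m=cv2.inRange(cv2.cvtColor(d['image'],cv2.COLOR_BGR2HSV),lo,hi)
    if box: k=np.zeros_like(m);x0,y0,x1,y1=box;k[y0:y1,x0:x1]=255;m&=k
    c,_=cv2.findContours(m,cv2.RETR_EXTERNAL,cv2.CHAIN_APPROX_NONE)
    return sorted([x for x in c if cv2.contourArea(x)>=amin],key=cv2.contourArea,reverse=True)
def cen(c):
    m=cv2.moments(c);return m['m10']/m['m00'],m['m01']/m['m00']
def tri(a,p,b,q):
    A=[]
    for d,(u,v) in((a,p),(b,q)):
        P=np.c_[np.array(d['R']),np.array(d['t']).ravel()]; x,y=(u-d['cx'])/d['fx'],(v-d['cy'])/d['fy']
        A+=[x*P[2]-P[0],y*P[2]-P[1]]
    X=np.linalg.svd(np.array(A))[2][-1];return X[:3]/X[3]
def rect(d,c,z):
    P=np.array([ray(d,*p[0],z)[:2] for p in c],np.float32);return cv2.minAreaRect(P)
E
python3 - <<'E'
from h import *
a=np.load('pics/s0.npy',allow_pickle=True).item();b=np.load('pics/t0.npy',allow_pickle=True).item()
W=((0,0,150),(180,70,255))
for n,bx,sx in(('blue',(250,165,282,192),(297,200,327,216)),('yel',(318,170,352,192),(230,192,262,207)),('white tin',(316,130,352,162),(218,210,256,232))):
    p=blobs(b,*W,bx)[0];q=blobs(a,*W,sx)[0]
    print(n,cen(p),cv2.contourArea(p),cen(q),cv2.contourArea(q),tri(a,cen(q),b,cen(p)).round(1),[ray(b,*cen(p),z).round(1)[:2] for z in(98,101)])
G=((50,100,40),(75,255,255));O=((5,200,150),(14,255,255));Rd=((0,180,120),(4,255,255))
p=blobs(b,*G,(380,180,530,285))[0];print('green',rect(b,p,16))
q=blobs(a,*G,(70,170,220,240))[0];print('green s',rect(a,q,16))
p=blobs(b,*O,(260,230,360,320));print('or',[cv2.contourArea(x) for x in p],rect(b,p[0],24))
q=blobs(a,*O,(230,160,320,225))[0];print('or s',rect(a,q,24))
p=blobs(b,(0,150,100),(6,255,255),(125,235,185,292))[0];print('red',rect(b,p,5),cv2.fitEllipse(p),ray(b,*cv2.fitEllipse(p)[0],5))
out=np.vstack([cv2.resize(b['image'][110:330,230:370],None,fx=2.5,fy=2.5,interpolation=2)])
o2=cv2.resize(b['image'][230:330,120:370],None,fx=1.7,fy=1.7)
o3=cv2.resize(a['image'][170:300,190:350],None,fx=2.5,fy=2.5,interpolation=2)
can=np.zeros((550,800,3),np.uint8);can[:550,:350]=out;can[:325,360:760]=o3;can[340:510,360:785]=o2
cv2.imwrite('pics/c0.png',can)
E
```

```text
blue (263.36518046709125, 175.46019108280254) 314.0 (311.0560303893637, 205.50617283950615) 175.5 [620.7  56.4 103.6] [array([622.1,  56.5]), array([621.4,  56.2])]
yel (333.58856088560884, 179.16605166051662) 271.0 (244.4268292682927, 198.3780487804878) 123.0 [610.8 -67.9 103.4] [array([612.1, -68.9]), array([611.4, -68.6])]
white tin (333.89280677009873, 145.34767277856136) 709.0 (238.38724168912847, 220.88110212638514) 556.5 [674.8 -69.5  95.3] [array([674.2, -71.3]), array([673.3, -71.1])]
green ((520.1281127929688, -299.09967041015625), (229.81358337402344, 128.1083221435547), 77.11292266845703)
green s ((527.9890747070312, -295.5487060546875), (236.26950073242188, 140.8416748046875), 77.14610290527344)
or [3216.5] ((441.2703857421875, -26.727249145507812), (109.94795989990234, 109.84701538085938), 21.09687042236328)
or s ((456.48028564453125, -21.060104370117188), (136.4150390625, 109.98130798339844), 21.51655387878418)
red ((472.18853759765625, 283.0782165527344), (77.81951141357422, 77.61133575439453), 89.26599884033203) ((156.16879272460938, 262.675537109375), (37.61682891845703, 39.62938690185547), 27.815088272094727) [471.57472857 282.68516293   5.        ]
```

View pics/c0.png

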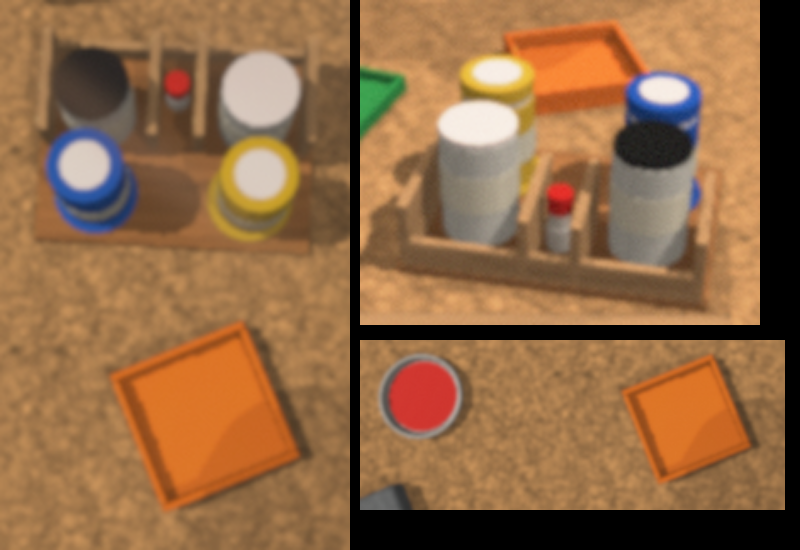

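The crop confirms which stall each item is in and shows the caddy yawed by only a few degrees. Next I align the tool with the caddy and move over it.

```bash
python3 -m inch '{"delta_rot":[[0,0,6.5],[0,0,6.5],[0,0,6.5]],"slide":[[0,0,0],[0,0,0],[0,0,0]],"claw":[85,85,85]}' 
for i in 1; do :; done
python3 -m inch '{"delta_rot":[[0,0,0],[0,0,0],[0,0,0],[0,0,0],[0,0,0]],"slide":[[29,-39,0],[29,-39,0],[29,-39,0],[29,-39,0],[29,-39,0]],"claw":[85,85,85,85,85]}' 
python3 -m inch '{"delta_rot":[[0,0,0],[0,0,0],[0,0,0],[0,0,0],[0,0,0]],"slide":[[29,-39,0],[29,-39,0],[29,-39,0],[29,-39,0],[29,-39,0]],"claw":[85,85,85,85,85]}' 
python3 -m inch '{"delta_rot":[[0,0,0],[0,0,0],[0,0,0],[0,0,0],[0,0,0]],"slide":[[29,-39,0],[29,-39,0],[29,-39,0],[29,-39,0],[0,0,0]],"claw":[85,85,85,85,85]}'
python3 - <<'E'
from h import *
d=snap('wrist','w0.png');s=ctrl.sense();print(s['position'],s['tcp_rot'].round(3).tolist(),s['joint_pos'].round(2));print(d['fx'],d['cx'],d['cy'],d['R'],-d['R'].T@d['t'])
E
```

```text
t: 0.4
position: [153.2, -554.2, 404.4]
tcp_rot: [[0.997, -0.075, -0.0], [-0.075, -0.997, 0.001], [-0.0, -0.001, -1.0]]
contact_force: [-0.2, 0.3, 0.4]
opening: 0.992
gripper_force: 0.0
t: 0.9
position: [312.6, -368.2, 404.6]
tcp_rot: [[0.998, -0.071, -0.0], [-0.071, -0.998, 0.0], [-0.0, -0.0, -1.0]]
contact_force: [0.6, -0.4, -0.3]
opening: 0.996
gripper_force: 0.0
t: 1.4
position: [471.0, -183.8, 404.6]
tcp_rot: [[0.998, -0.07, -0.0], [-0.07, -0.998, 0.0], [-0.0, -0.0, -1.0]]
contact_force: [0.1, -1.4, 1.1]
opening: 0.994
gripper_force: 0.0
t: 1.9
position: [599.1, -32.4, 403.5]
tcp_rot: [[0.998, -0.063, -0.0], [-0.063, -0.998, 0.003], [-0.0, -0.003, -1.0]]
contact_force: [-0.1, -1.0, -0.4]
opening: 0.998
gripper_force: 0.0
[597.66224876 -35.53648417 403.65209295] [[0.998, -0.067, -0.001], [-0.067, -0.998, 0.001], [-0.001, -0.001, -1.0]] [-0.09  0.76  0.19  1.4  -0.16  1.01 -1.5 ]
325.19226210127806 284.9790189795147 213.934808516147 [[-0.06358166 -0.99797184 -0.00309453]
 [-0.95167127  0.05969766  0.30126066]
 [-0.30046492  0.02209963 -0.95353681]] [675.27263319 -37.35041818 372.33667624]
```

View pics/w0.png

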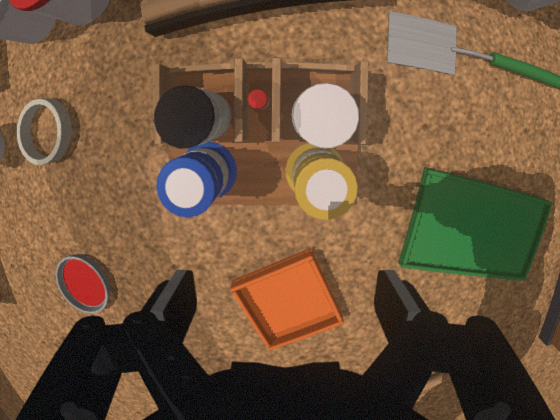

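The wrist view is clear. The lid dots are at blue (184,188) and yellow (326,190), and the tin lids at black (185,117) and white (325,115). The discs peek out at about (213,168) and (308,163). I'll measure from it with fisheye rays.

```bash
cat >> h.py <<'E'
def wray(d,u,v,z):
    a=np.array([u-d['cx'],v-d['cy']]);r=np.hypot(*a);th=r/d['fx'];w=np.r_[a/r*np.sin(th),np.cos(th)]
    R=np.array(d['R']);c=-R.T@np.array(d['t']).ravel();w=R.T@w;return (c+w*(z-c[2])/w[2])[:2]
def circ(P):  # algebraic circle fit
    P=np.asarray(P);s=np.linalg.lstsq(np.c_[2*P,np.ones(len(P))],(P**2).sum(1),rcond=None)[0];return s[:2],np.sqrt(s[2]+s[:2]@s[:2])
def wcirc(d,c,z): return circ([wray(d,*p[0],z) for p in c])
E
python3 - <<'E'
from h import *
d=np.load('pics/w0.npy',allow_pickle=True).item()
W=((0,0,140),(180,60,255))
for n,lo,hi,bx,z in(('bdot',*W,(160,165,207,210),101),('ydot',*W,(303,165,350,212),101),('white',*W,(288,80,362,150),98),('black',(0,0,0),(180,255,45),(150,82,216,150),98),('blue lid',(105,120,60),(125,255,255),(150,140,222,222),101)):
    c=blobs(d,lo,hi,bx)[0];h=cv2.convexHull(c);(p,r)=wcirc(d,h,z);print(n,np.round(cen(c),1),p.round(1),r.round(1),wray(d,*cv2.minEnclosingCircle(h)[0],z).round(1))
c=blobs(d,(0,190,150),(8,255,255),(50,245,115,320))[0];print('red',wcirc(d,cv2.convexHull(c),5))
c=blobs(d,(5,190,80),(14,255,255),(225,240,350,355))[0];print('or',cv2.minAreaRect(np.array([wray(d,*p[0],24) for p in c],np.float32)))
c=blobs(d,(50,80,30),(80,255,255),(395,160,560,290))[0];print('gr',cv2.minAreaRect(np.array([wray(d,*p[0],16) for p in c],np.float32)))
g=cv2.resize(d['image'][50:220,140:380],None,fx=3.3,fy=3.3,interpolation=2);cv2.imwrite('pics/c1.png',g)
E
```

```text
bdot [184.1 187.6] [619.5  56.7] 18.1 [619.6  56.4]
ydot [326.  189.1] [609.5 -67.9] 17.6 [610.1 -67.6]
white [325.2 115.2] [672.9 -70.3] 27.7 [672.7 -69.7]
black [196.6 112.5] [684.5  44. ] 22.7 [682.7  47.1]
blue lid [185.4 186.4] [620.9  55.5] 27.4 [622.5  53.6]
red (array([468.66861001, 284.24400561]), np.float64(38.04428309198206))
or ((445.82318115234375, -24.926246643066406), (119.5011978149414, 112.0281982421875), 21.05917739868164)
gr ((520.6341552734375, -295.65716552734375), (234.7686004638672, 128.99148559570312), 77.02588653564453)
```

View pics/c1.png

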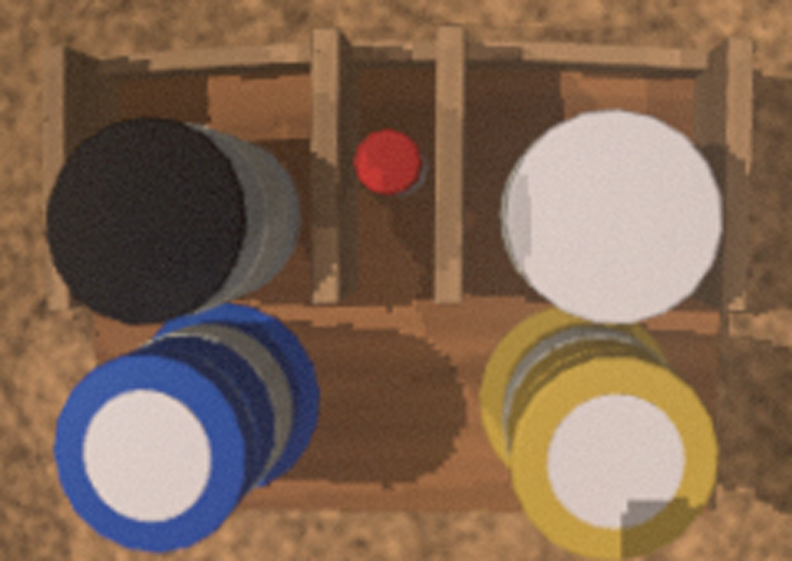

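The crop gives the black lid centre at crop (148,221), and the wall tops' front ends at (325,302), (449,302) and (737,308), with rear ends at (327,32), (451,28) and (738,40). I'll fit the caddy pose from these points.

Run:
```python
from h import *
d=np.load('pics/w0.npy',allow_pickle=True).item()
f=lambda u,v,z:wray(d,140+u/3.3,50+v/3.3,z)
print('black',f(148,221,98).round(1))
L=np.array([(10,18),(10,-18),(10,-102),(92,18),(92,-18),(92,-102)],float)
Q=np.array([f(*p,60) for p in((325,302),(449,302),(737,308),(327,32),(451,28),(738,40))])
l=L-L.mean(0);q=Q-Q.mean(0);th=np.arctan2((l[:,0]*q[:,1]-l[:,1]*q[:,0]).sum(),(l*q).sum())
R=np.array([[np.cos(th),-np.sin(th)],[np.sin(th),np.cos(th)]]);o=Q.mean(0)-R@L.mean(0)
print(np.degrees(th),o,(Q-(L@R.T+o)).round(1).tolist())
for p in((-27,60),(-27,-60),(36,60),(36,-60)):print(p,(R@p+o).round(1))
b=np.load('pics/t0.npy',allow_pickle=True).item()
for X in((620,56.6,101),(610,-67.8,101)):
  c=b['R']@np.array(X)+b['t'].ravel();print(c[:2]/c[2]*b['fx']+[b['cx'],b['cy']])
```

```text
black [681.3  49.2]
-3.951342085968773 [640.21760134  -7.66336328] [[1.2, 0.3], [0.9, 0.1], [0.9, -0.8], [-1.2, -0.5], [-0.7, -0.1], [-1.0, 1.0]]
(-27, 60) [617.4  54.1]
(-27, -60) [609.1 -65.7]
(36, 60) [680.3  49.7]
(36, -60) [672. -70.]
[263.14270198 176.21906256]
[333.13522057 179.93972075]
```

```bash
python3 -m inch '{"delta_rot":[[0,0,0],[0,0,0],[0,0,0],[0,0,0],[0,0,0]],"slide":[[14.5,31,20],[0,0,35],[0,0,35],[0,0,0],[0,0,0]],"claw":[85,85,85,85,85]}'
python3 - <<'E'
from h import *
d=snap('wrist','w1.png');s=ctrl.sense();print(s['position'],s['tcp_rot'].round(3).tolist())
c=blobs(d,(0,0,140),(180,60,255),(200,100,400,420));print([(np.round(cen(x)),cv2.contourArea(x),wray(d,*cen(x),101).round(1)) for x in c[:4]])
E
```

```text
t: 2.45
position: [609.0, -70.6, 315.6]
tcp_rot: [[0.997, -0.071, -0.0], [-0.071, -0.997, -0.0], [-0.0, 0.0, -1.0]]
contact_force: [0.4, 0.8, 1.8]
opening: 0.997
gripper_force: 0.0
[609.20797858 -70.50883438 316.43197766] [[0.997, -0.071, 0.002], [-0.071, -0.997, -0.0], [0.002, 0.0, -1.0]]
[(array([277., 139.]), 6515.5, array([671.9, -71. ])), (array([280., 241.]), 2370.0, array([610.2, -68. ]))]
```

```bash
python3 -m inch '{"delta_rot":[[0,0,0],[0,0,0],[0,0,0],[0,0,0],[0,0,0]],"slide":[[1,-2.5,25],[0,0,25],[0,0,25],[0,0,18],[0,0,0]],"claw":[85,85,85,85,85]}' 40
python3 -m inch '{"delta_rot":[[0,0,0],[0,0,0],[0,0,0],[0,0,0],[0,0,0]],"slide":[[0,0,0],[0,0,0],[0,0,0],[0,0,0],[0,0,0]],"claw":[45,45,45,45,45]}' 40
python3 -m inch '{"delta_rot":[[0,0,0],[0,0,0]],"slide":[[0,0,0],[0,0,0]],"claw":[45,45]}' 40
```

```text
t: 3.0
position: [610.2, -67.7, 221.6]
tcp_rot: [[0.998, -0.07, -0.001], [-0.07, -0.998, 0.0], [-0.001, -0.0, -1.0]]
contact_force: [0.2, 0.1, 0.3]
opening: 0.995
gripper_force: 0.0
t: 3.5
position: [610.6, -67.8, 223.6]
tcp_rot: [[0.998, -0.071, 0.003], [-0.071, -0.998, -0.0], [0.003, 0.0, -1.0]]
contact_force: [-2.7, -0.1, 10.1]
opening: 0.646
gripper_force: 40.3
t: 3.7
position: [610.6, -67.8, 223.6]
tcp_rot: [[0.998, -0.071, 0.002], [-0.071, -0.998, -0.0], [0.002, 0.0, -1.0]]
contact_force: [-1.8, -1.4, 10.9]
opening: 0.646
gripper_force: 40.3
```

```bash
python3 -m inch '{"delta_rot":[[0,0,0],[0,0,0],[0,0,0],[0,0,0],[0,0,0]],"slide":[[0,0,-10],[0,0,-30],[0,0,-30],[0,0,-30],[0,0,-30]],"claw":[45,45,45,45,45]}'
python3 -m inch '{"delta_rot":[[0,0,0],[0,0,0],[0,0,0],[0,0,0],[0,0,0]],"slide":[[-10.2,35.6,0],[-10.2,35.6,0],[-10.2,35.6,0],[-10.2,35.6,0],[-10.2,35.6,0]],"claw":[45,45,45,45,45]}'
python3 -m inch '{"delta_rot":[[0,0,0],[0,0,0],[0,0,0],[0,0,0],[0,0,0]],"slide":[[-10.2,35.6,0],[-10.2,35.6,0],[-10.2,35.6,0],[0,0,0],[0,0,0]],"claw":[45,45,45,45,45]}'
```

```text
t: 4.2
position: [609.9, -67.6, 354.1]
tcp_rot: [[0.998, -0.07, 0.001], [-0.07, -0.998, 0.0], [0.001, -0.0, -1.0]]
contact_force: [0.2, -0.3, -4.3]
opening: 0.646
gripper_force: 43.9
t: 4.7
position: [545.9, -242.9, 352.9]
tcp_rot: [[0.998, -0.071, 0.001], [-0.071, -0.998, -0.0], [0.001, 0.0, -1.0]]
contact_force: [1.1, 0.6, -5.0]
opening: 0.643
gripper_force: 44.4
t: 5.2
position: [508.2, -346.5, 352.5]
tcp_rot: [[0.997, -0.072, 0.0], [-0.072, -0.997, -0.0], [0.0, 0.0, -1.0]]
contact_force: [0.1, 0.9, -3.7]
opening: 0.641
gripper_force: 44.3
```

```bash
python3 -m inch '{"delta_rot":[[0,0,0],[0,0,0],[0,0,0],[0,0,0],[0,0,0]],"slide":[[0,0,35],[0,0,35],[0,0,35],[0,0,23],[0,0,4]],"claw":[45,45,45,45,45]}'
python3 -m inch '{"delta_rot":[[0,0,0],[0,0,0],[0,0,0],[0,0,0]],"slide":[[0,0,1],[0,0,0],[0,0,1],[0,0,0]],"claw":[45,45,45,45]}'
```

```text
t: 5.7
position: [508.9, -344.6, 218.7]
tcp_rot: [[0.998, -0.069, -0.002], [-0.069, -0.998, 0.002], [-0.002, -0.002, -1.0]]
contact_force: [-10.0, 9.3, 24.0]
opening: 0.649
gripper_force: 46.7
t: 6.1
position: [509.1, -345.7, 218.7]
tcp_rot: [[0.998, -0.07, 0.001], [-0.07, -0.998, -0.0], [0.001, 0.0, -1.0]]
contact_force: [-1.5, 2.2, 6.8]
opening: 0.644
gripper_force: 45.1
```

```bash
python3 -m inch '{"delta_rot":[[0,0,0],[0,0,0],[0,0,0],[0,0,0],[0,0,0]],"slide":[[0,0,0],[0,0,0],[0,0,0],[0,0,0],[0,0,-20]],"claw":[85,85,85,85,85]}'
python3 -m inch '{"delta_rot":[[0,0,0],[0,0,0],[0,0,0],[0,0,0],[0,0,0]],"slide":[[0,0,-40],[0,0,-40],[0,0,-30],[8.2,-40.8,0],[8.2,-40.8,0]],"claw":[85,85,85,85,85]}'
python3 -m inch '{"delta_rot":[[0,0,0],[0,0,0],[0,0,0],[0,0,0],[0,0,0]],"slide":[[8.2,-40.8,0],[8.2,-40.8,0],[8.2,-40.8,0],[8.2,-40.8,0],[8.2,-40.8,0]],"claw":[85,85,85,85,85]}'
python3 -m inch '{"delta_rot":[[0,0,0],[0,0,0],[0,0,0],[0,0,0],[0,0,0]],"slide":[[8.2,-40.8,0],[8.2,-40.8,0],[8.2,-40.8,0],[0,0,0],[0,0,0]],"claw":[85,85,85,85,85]}'
python3 - <<'E'
from h import *
d=snap('wrist','w2.png');s=ctrl.sense();print(s['position'],s['tcp_rot'].round(3).tolist())
c=blobs(d,(0,0,140),(180,60,255),(150,100,400,420));print([(np.round(cen(x)),cv2.contourArea(x),wray(d,*cen(x),101).round(1)) for x in c[:4]])
E
```

```text
t: 6.6
position: [508.3, -345.7, 236.0]
tcp_rot: [[0.998, -0.07, -0.003], [-0.07, -0.998, 0.002], [-0.003, -0.002, -1.0]]
contact_force: [1.0, 0.5, 0.6]
opening: 0.993
gripper_force: 0.0
t: 7.1
position: [530.7, -265.4, 348.5]
tcp_rot: [[0.997, -0.073, 0.001], [-0.073, -0.997, -0.001], [0.001, 0.0, -1.0]]
contact_force: [0.4, 1.0, -0.9]
opening: 0.998
gripper_force: 0.0
t: 7.6
position: [586.3, -63.5, 347.8]
tcp_rot: [[0.998, -0.071, 0.0], [-0.071, -0.998, 0.0], [0.0, -0.0, -1.0]]
contact_force: [0.5, -0.3, 0.4]
opening: 0.995
gripper_force: 0.0
t: 8.1
position: [619.2, 55.9, 347.5]
tcp_rot: [[0.998, -0.069, -0.0], [-0.069, -0.998, -0.0], [-0.0, 0.0, -1.0]]
contact_force: [-0.4, -0.5, 0.1]
opening: 0.992
gripper_force: 0.0
[619.19327502  54.80419    347.68022835] [[0.997, -0.071, -0.0], [-0.071, -0.997, -0.0], [-0.0, 0.0, -1.0]]
[(array([283., 224.]), 1882.5, array([620.2,  56.9]))]
```

View pics/w2.png

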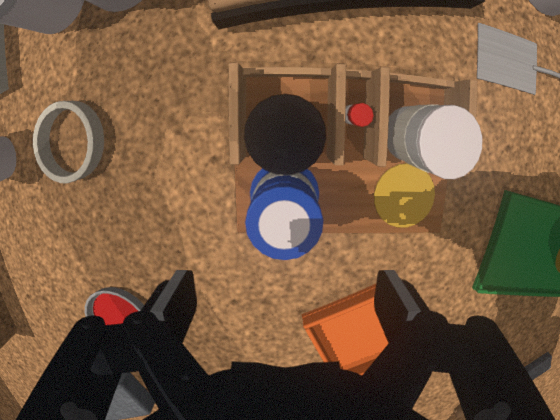

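The view shows the blue jar dot at (283,224), the exposed yellow disc at (404,195), the black tin at (285,134) and the white tin at (450,142). Now I grip blue.

```bash
python3 -m inch '{"delta_rot":[[0,0,0],[0,0,0],[0,0,0],[0,0,0],[0,0,0]],"slide":[[0.5,-2,35],[0,0,35],[0,0,35],[0,0,19.5],[0,0,0]],"claw":[85,85,85,85,85]}' 40
python3 -m inch '{"delta_rot":[[0,0,0],[0,0,0],[0,0,0],[0,0,0],[0,0,0]],"slide":[[0,0,0],[0,0,0],[0,0,0],[0,0,0],[0,0,0]],"claw":[45,45,45,45,45]}' 40
python3 -m inch '{"delta_rot":[[0,0,0],[0,0,0],[0,0,0]],"slide":[[0,0,0],[0,0,0],[0,0,0]],"claw":[45,45,45]}' 40
python3 -c "
from h import *
d=np.load('pics/w2.npy',allow_pickle=True).item()
c=blobs(d,(20,100,50),(32,255,255),(360,150,450,240))[0];print('yspot',wcirc(d,cv2.convexHull(c),11))"
```

```text
t: 8.65
position: [619.3, 55.9, 221.1]
tcp_rot: [[0.997, -0.072, -0.004], [-0.072, -0.997, -0.001], [-0.004, 0.001, -1.0]]
contact_force: [0.5, 0.2, 0.4]
opening: 0.995
gripper_force: 0.0
t: 9.15
position: [620.3, 56.8, 224.9]
tcp_rot: [[0.997, -0.071, 0.002], [-0.071, -0.997, -0.0], [0.002, -0.0, -1.0]]
contact_force: [-0.7, -2.1, 6.9]
opening: 0.646
gripper_force: 41.3
t: 9.45
position: [620.3, 56.8, 224.9]
tcp_rot: [[0.997, -0.071, 0.002], [-0.071, -0.997, -0.0], [0.002, -0.0, -1.0]]
contact_force: [-1.3, -2.8, 7.2]
opening: 0.643
gripper_force: 41.3
yspot (array([610.03942328, -65.41982806]), np.float64(33.19942593624013))
```

```bash
python3 -m inch '{"delta_rot":[[0,0,0],[0,0,0],[0,0,0],[0,0,0],[0,0,0]],"slide":[[0,0,-10],[0,0,-30],[0,0,-30],[0,0,-30],[0,0,-30]],"claw":[45,45,45,45,45]}'
python3 -m inch '{"delta_rot":[[0,0,0],[0,0,0],[0,0,0],[0,0,0],[0,0,0]],"slide":[[-7.3,34.6,0],[-7.3,34.6,0],[-7.3,34.6,0],[-7.3,34.6,0],[-7.3,34.6,0]],"claw":[45,45,45,45,45]}'
python3 -m inch '{"delta_rot":[[0,0,0],[0,0,0],[0,0,0],[0,0,0],[0,0,0]],"slide":[[-7.3,34.6,0],[-7.3,34.6,0],[-7.3,34.6,0],[-7.3,34.6,0],[0,0,0]],"claw":[45,45,45,45,45]}'
python3 -m inch '{"delta_rot":[[0,0,0]],"slide":[[0,0,0]],"claw":[45]}'
```

```text
t: 9.95
position: [619.6, 57.1, 355.7]
tcp_rot: [[0.998, -0.071, 0.001], [-0.071, -0.998, 0.0], [0.001, -0.0, -1.0]]
contact_force: [0.2, 0.7, -3.6]
opening: 0.646
gripper_force: 43.9
t: 10.45
position: [570.6, -114.1, 354.4]
tcp_rot: [[0.998, -0.07, 0.001], [-0.07, -0.998, -0.0], [0.001, -0.0, -1.0]]
contact_force: [0.9, -0.6, -3.8]
opening: 0.644
gripper_force: 44.4
t: 10.95
position: [530.3, -253.5, 354.4]
tcp_rot: [[0.997, -0.077, -0.0], [-0.077, -0.997, -0.003], [0.0, 0.003, -1.0]]
contact_force: [0.8, 0.4, -2.5]
opening: 0.645
gripper_force: 44.3
t: 11.05
position: [532.1, -249.3, 354.1]
tcp_rot: [[0.997, -0.072, 0.001], [-0.072, -0.997, -0.0], [0.001, -0.0, -1.0]]
contact_force: [0.0, 0.9, -4.0]
opening: 0.646
gripper_force: 44.3
```

```bash
python3 -m inch '{"delta_rot":[[0,0,0],[0,0,0],[0,0,0],[0,0,0],[0,0,0]],"slide":[[0,0,35],[0,0,35],[0,0,35],[0,0,22],[0,0,4]],"claw":[45,45,45,45,45]}'
python3 -m inch '{"delta_rot":[[0,0,0],[0,0,0],[0,0,0],[0,0,0]],"slide":[[0,0,1],[0,0,0],[0,0,1],[0,0,0]],"claw":[45,45,45,45]}'
python3 -m inch '{"delta_rot":[[0,0,0],[0,0,0],[0,0,0],[0,0,0]],"slide":[[0,0,1],[0,0,0],[0,0,1],[0,0,0]],"claw":[45,45,45,45]}'
```

```text
t: 11.55
position: [532.4, -247.6, 220.5]
tcp_rot: [[0.998, -0.069, -0.003], [-0.069, -0.998, 0.002], [-0.003, -0.002, -1.0]]
contact_force: [-0.3, 0.5, -3.2]
opening: 0.645
gripper_force: 44.2
t: 11.95
position: [532.6, -248.8, 221.0]
tcp_rot: [[0.998, -0.07, 0.001], [-0.07, -0.998, -0.0], [0.001, 0.0, -1.0]]
contact_force: [-0.0, -0.1, -4.4]
opening: 0.647
gripper_force: 44.2
t: 12.35
position: [532.5, -249.0, 219.8]
tcp_rot: [[0.998, -0.071, 0.001], [-0.071, -0.998, -0.0], [0.001, 0.0, -1.0]]
contact_force: [-6.7, 2.9, 25.5]
opening: 0.651
gripper_force: 47.1
```

Contact. I release, rise, turn a quarter and move over the white tin.

```bash
python3 -m inch '{"delta_rot":[[0,0,0],[0,0,0],[0,0,0],[0,0,0],[0,0,0]],"slide":[[0,0,0],[0,0,0],[0,0,0],[0,0,0],[0,0,-30]],"claw":[85,85,85,85,85]}'
python3 -m inch '{"delta_rot":[[0,0,0],[0,0,0],[0,0,0],[0,0,-8.2],[0,0,-8.2]],"slide":[[0,0,-40],[0,0,-40],[0,0,-20],[0,0,0],[0,0,0]],"claw":[85,85,85,85,85]}'
python3 -m inch '{"delta_rot":[[0,0,-8.2],[0,0,-8.2],[0,0,-8.2],[0,0,-8.2],[0,0,-8.2]],"slide":[[0,0,0],[0,0,0],[0,0,0],[0,0,0],[0,0,0]],"claw":[85,85,85,85,85]}'
python3 -m inch '{"delta_rot":[[0,0,-8.2],[0,0,-8.2],[0,0,-8.2],[0,0,-8],[0,0,0]],"slide":[[0,0,0],[0,0,0],[0,0,0],[0,0,0],[0,0,0]],"claw":[85,85,85,85,85]}'
python3 -m inch '{"delta_rot":[[0,0,0],[0,0,0],[0,0,0],[0,0,0],[0,0,0]],"slide":[[31.4,21.3,0],[31.4,21.3,0],[31.4,21.3,0],[31.4,21.3,0],[31.4,21.3,0]],"claw":[85,85,85,85,85]}'
python3 -m inch '{"delta_rot":[[0,0,0],[0,0,0],[0,0,0]],"slide":[[31.4,21.3,0],[0,0,0],[0,0,0]],"claw":[85,85,85]}'
python3 - <<'E'
from h import *
d=snap('wrist','w3.png');s=ctrl.sense();print(s['position'],s['tcp_rot'].round(3).tolist(),s['joint_pos'].round(2))
c=blobs(d,(0,0,140),(180,60,255),(150,100,400,420));print([(np.round(cen(x)),cv2.contourArea(x),wcirc(d,cv2.convexHull(x),98)) for x in c[:4]])
snap('top','t1.png')
E
```

```text
t: 12.85
position: [531.8, -248.5, 245.9]
tcp_rot: [[0.998, -0.07, -0.004], [-0.07, -0.998, 0.002], [-0.005, -0.002, -1.0]]
contact_force: [-1.1, 0.5, 0.6]
opening: 0.992
gripper_force: 0.0
t: 13.35
position: [532.5, -248.7, 348.8]
tcp_rot: [[0.976, 0.22, 0.001], [0.22, -0.976, -0.001], [0.001, 0.001, -1.0]]
contact_force: [-0.6, 0.4, -0.6]
opening: 0.997
gripper_force: 0.0
t: 13.85
position: [532.4, -248.9, 348.2]
tcp_rot: [[0.592, 0.806, -0.0], [0.806, -0.592, 0.0], [0.0, -0.0, -1.0]]
contact_force: [-0.6, -0.9, -0.4]
opening: 0.997
gripper_force: 0.0
t: 14.35
position: [532.3, -249.1, 348.1]
tcp_rot: [[0.068, 0.998, -0.0], [0.998, -0.068, 0.0], [0.0, -0.0, -1.0]]
contact_force: [-0.9, -0.2, 0.3]
opening: 0.994
gripper_force: 0.0
t: 14.85
position: [650.5, -98.3, 348.3]
tcp_rot: [[0.075, 0.997, 0.0], [0.997, -0.075, -0.0], [-0.0, 0.0, -1.0]]
contact_force: [-0.9, -0.8, -0.5]
opening: 0.997
gripper_force: 0.0
t: 15.15
position: [673.3, -69.2, 347.8]
tcp_rot: [[0.073, 0.997, -0.001], [0.997, -0.073, -0.0], [-0.0, -0.001, -1.0]]
contact_force: [-0.9, -0.2, 0.2]
opening: 1.0
gripper_force: 0.0
[673.02950094 -70.24507175 348.00311711] [[0.073, 0.997, -0.0], [0.997, -0.073, -0.001], [-0.001, -0.0, -1.0]] [ 0.17  0.95 -0.28  1.12  0.26  1.11 -0.19]
[(array([286., 224.]), 4353.0, (array([672.82523092, -69.94125135]), np.float64(27.884960345582716))), (array([359., 302.]), 2049.5, (array([ 737.25362098, -156.14981811]), np.float64(45.32890546117395))), (array([284., 184.]), 73.5, (array([673.71464473, -60.06614593]), np.float64(24.197550430919716)))]
```

View pics/w3.png

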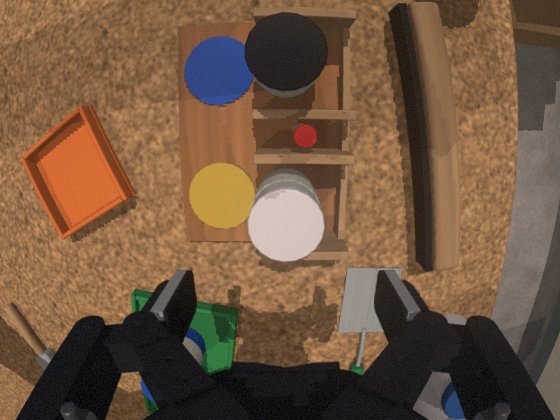

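The view shows the white tin under the gripper at (286,224), the bare yellow disc at (222,195), the bare blue disc at (219,71), and the black tin at (286,54).

```bash
python3 -m inch '{"delta_rot":[[0,0,0],[0,0,0],[0,0,0],[0,0,0],[0,0,0]],"slide":[[0,0,35],[0,0,35],[0,0,35],[0,0,18],[0,0,0]],"claw":[85,85,85,85,85]}' 60
python3 -m inch '{"delta_rot":[[0,0,0],[0,0,0],[0,0,0],[0,0,0],[0,0,0]],"slide":[[0,0,0],[0,0,0],[0,0,0],[0,0,0],[0,0,0]],"claw":[45,45,45,45,45]}' 60
python3 -m inch '{"delta_rot":[[0,0,0],[0,0,0],[0,0,0]],"slide":[[0,0,0],[0,0,0],[0,0,0]],"claw":[45,45,45]}' 60
python3 -m inch '{"delta_rot":[[0,0,0],[0,0,0],[0,0,0],[0,0,0],[0,0,0]],"slide":[[0,0,-10],[0,0,-30],[0,0,-30],[0,0,-30],[0,0,-30]],"claw":[45,45,45,45,45]}'
for i in 1 2 3; do python3 -m inch '{"delta_rot":[[0,0,0],[0,0,0]],"slide":[[0,0,0],[0,0,0]],"claw":[45,45]}' ; done
python3 - <<'E'
from h import *
d=np.load('pics/w3.npy',allow_pickle=True).item()
for n,lo,hi,bx in(('b',(105,120,60),(125,255,255),(170,30,250,110)),('y',(20,100,50),(32,255,255),(180,155,260,235))):
    c=blobs(d,lo,hi,bx)[0];print(n,wcirc(d,cv2.convexHull(c),11))
E
```

```text
t: 15.75
position: [672.3, -70.9, 223.0]
tcp_rot: [[0.073, 0.997, -0.004], [0.997, -0.073, -0.0], [-0.0, -0.004, -1.0]]
contact_force: [0.3, -0.3, 0.6]
opening: 1.0
gripper_force: 0.0
t: 16.25
position: [673.4, -70.2, 227.0]
tcp_rot: [[0.071, 0.997, 0.002], [0.997, -0.071, -0.0], [-0.0, 0.002, -1.0]]
contact_force: [-2.9, -1.4, 9.3]
opening: 0.632
gripper_force: 63.7
t: 16.55
position: [673.4, -70.2, 227.0]
tcp_rot: [[0.071, 0.997, 0.002], [0.997, -0.071, -0.0], [-0.0, 0.002, -1.0]]
contact_force: [-3.4, -1.6, 9.1]
opening: 0.63
gripper_force: 63.7
t: 17.05
position: [672.9, -70.0, 357.3]
tcp_rot: [[0.071, 0.998, 0.0], [0.998, -0.071, 0.0], [0.0, 0.0, -1.0]]
contact_force: [1.2, 0.0, -8.0]
opening: 0.632
gripper_force: 66.8
t: 17.25
position: [672.9, -70.0, 355.2]
tcp_rot: [[0.071, 0.998, -0.0], [0.998, -0.071, 0.0], [0.0, -0.0, -1.0]]
contact_force: [-2.2, 0.2, -7.5]
opening: 0.629
gripper_force: 69.3
t: 17.45
position: [673.0, -69.9, 353.9]
tcp_rot: [[0.07, 0.998, -0.002], [0.998, -0.07, 0.0], [0.0, -0.002, -1.0]]
contact_force: [-0.2, 0.3, -7.8]
opening: 0.632
gripper_force: 69.3
t: 17.65
position: [673.2, -69.9, 354.7]
tcp_rot: [[0.07, 0.998, -0.001], [0.998, -0.07, 0.0], [0.0, -0.001, -1.0]]
contact_force: [-0.5, -0.3, -7.9]
opening: 0.63
gripper_force: 69.3
b (array([618.91492331,  56.50948134]), np.float64(32.80267111610452))
y (array([609.90200548, -65.67595655]), np.float64(33.18688142551372))
```

White weighs about 7.9 N, or 0.8 kg, so it is the full tin and goes to the dish.

```bash
python3 -m inch '{"delta_rot":[[0,0,0],[0,0,0],[0,0,0],[0,0,0],[0,0,0]],"slide":[[20,-13.4,0],[32,-21.4,0],[32,-21.4,0],[32,-21.4,0],[32,-21.4,0]],"claw":[45,45,45,45,45]}'
python3 -m inch '{"delta_rot":[[0,0,0],[0,0,0],[0,0,0],[0,0,0],[0,0,0]],"slide":[[32,-21.4,0],[32,-21.4,0],[32,-21.4,0],[32,-21.4,0],[32,-21.4,0]],"claw":[45,45,45,45,45]}'
python3 -m inch '{"delta_rot":[[0,0,0],[0,0,0],[0,0,0],[0,0,0]],"slide":[[30,-20,0],[0,0,0],[0,0,0],[0,0,0]],"claw":[45,45,45,45]}'
python3 - <<'E'
from h import *
d=snap('wrist','w4.png');s=ctrl.sense();print(s['position'],s['tcp_rot'].round(3).tolist(),s['joint_pos'].round(2))
E
```

```text
t: 18.15
position: [584.0, 85.8, 355.3]
tcp_rot: [[0.071, 0.997, 0.0], [0.997, -0.071, 0.0], [0.0, 0.0, -1.0]]
contact_force: [2.2, 0.5, -8.4]
opening: 0.631
gripper_force: 69.4
t: 18.65
position: [488.6, 253.1, 355.4]
tcp_rot: [[0.071, 0.998, 0.0], [0.998, -0.071, 0.0], [0.0, 0.0, -1.0]]
contact_force: [1.2, 0.8, -7.7]
opening: 0.632
gripper_force: 69.5
t: 19.05
position: [472.1, 282.4, 355.2]
tcp_rot: [[0.072, 0.997, 0.0], [0.997, -0.072, -0.0], [-0.0, 0.0, -1.0]]
contact_force: [0.6, -0.6, -8.1]
opening: 0.63
gripper_force: 70.1
[472.13338162 282.30877529 355.22702211] [[0.072, 0.997, 0.0], [0.997, -0.072, -0.0], [-0.0, 0.0, -1.0]] [-0.48  0.74 -0.22  1.64  0.21  0.79 -0.86]
```

View pics/w4.png

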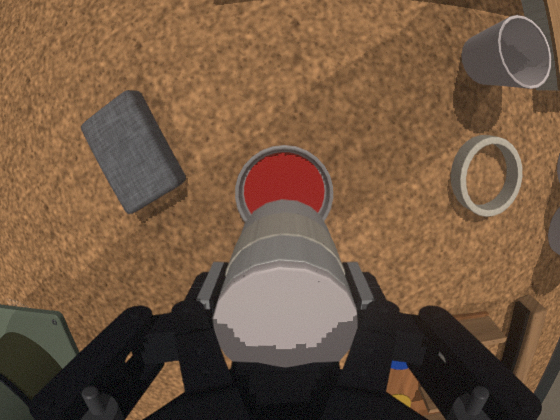

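The dish is at (285,193), in line with the held tin, so I lower it.

```bash
python3 -m inch '{"delta_rot":[[0,0,0],[0,0,0],[0,0,0],[0,0,0],[0,0,0]],"slide":[[0,0,35],[0,0,35],[0,0,32],[0,0,20],[0,0,4]],"claw":[45,45,45,45,45]}'
python3 -m inch '{"delta_rot":[[0,0,0],[0,0,0],[0,0,0],[0,0,0],[0,0,0]],"slide":[[0,0,1],[0,0,1],[0,0,1],[0,0,0],[0,0,0]],"claw":[45,45,45,45,45]}'
python3 -m inch '{"delta_rot":[[0,0,0],[0,0,0],[0,0,0],[0,0,0]],"slide":[[0,0,1],[0,0,0],[0,0,1],[0,0,0]],"claw":[45,45,45,45]}'
```

```text
t: 19.6
position: [471.7, 282.3, 227.3]
tcp_rot: [[0.072, 0.997, -0.002], [0.997, -0.072, -0.002], [-0.002, -0.002, -1.0]]
contact_force: [0.0, 0.7, -6.6]
opening: 0.633
gripper_force: 76.5
t: 20.1
position: [471.7, 283.2, 226.7]
tcp_rot: [[0.071, 0.998, 0.0], [0.998, -0.071, 0.0], [0.0, 0.0, -1.0]]
contact_force: [0.1, 0.0, -7.3]
opening: 0.633
gripper_force: 76.5
t: 20.5
position: [471.6, 283.2, 224.2]
tcp_rot: [[0.071, 0.998, 0.0], [0.998, -0.071, 0.0], [0.0, 0.0, -1.0]]
contact_force: [0.9, -0.6, -7.2]
opening: 0.628
gripper_force: 76.7
```

```bash
python3 -m inch '{"delta_rot":[[0,0,0],[0,0,0],[0,0,0],[0,0,0]],"slide":[[0,0,0.7],[0,0,0],[0,0,0],[0,0,0]],"claw":[45,45,45,45]}'
python3 -m inch '{"delta_rot":[[0,0,0],[0,0,0]],"slide":[[0,0,0.7],[0,0,0]],"claw":[45,45]}'
```

```text
t: 20.9
position: [471.5, 283.2, 224.1]
tcp_rot: [[0.07, 0.998, 0.0], [0.998, -0.07, 0.0], [0.0, 0.0, -1.0]]
contact_force: [-3.8, -1.4, 7.7]
opening: 0.63
gripper_force: 78.2
t: 21.1
position: [471.5, 283.2, 224.1]
tcp_rot: [[0.071, 0.998, 0.001], [0.998, -0.071, 0.0], [0.0, 0.001, -1.0]]
contact_force: [-7.9, -3.7, 24.5]
opening: 0.631
gripper_force: 79.8
```

```bash
python3 -m inch '{"delta_rot":[[0,0,0],[0,0,0],[0,0,0],[0,0,0],[0,0,0]],"slide":[[0,0,0],[0,0,0],[0,0,0],[0,0,0],[0,0,-20]],"claw":[85,85,85,85,85]}'
python3 -m inch '{"delta_rot":[[0,0,0],[0,0,0],[0,0,0],[0,0,0],[0,0,0]],"slide":[[0,0,-40],[0,0,-40],[0,0,-26],[-27.3,28.2,0],[-27.3,28.2,0]],"claw":[85,85,85,85,85]}'
python3 -m inch '{"delta_rot":[[0,0,0],[0,0,0],[0,0,0],[0,0,0],[0,0,0]],"slide":[[-27.3,28.2,0],[-27.3,28.2,0],[-27.3,28.2,0],[-27.3,28.2,0],[-27.3,28.2,0]],"claw":[85,85,85,85,85]}'
python3 -m inch '{"delta_rot":[[0,0,0],[0,0,0],[0,0,0]],"slide":[[-27.3,28.2,0],[0,0,0],[0,0,0]],"claw":[85,85,85]}'
python3 - <<'E'
from h import *
d=snap('wrist','w5.png');s=ctrl.sense();print(s['position'],s['tcp_rot'].round(3).tolist(),s['joint_pos'].round(2))
c=blobs(d,(0,0,0),(180,255,50),(225,160,345,290));print([(np.round(cen(x)),cv2.contourArea(x),wcirc(d,cv2.convexHull(x),98)) for x in c[:3]])
for n,lo,hi,bx in(('b',(105,120,60),(125,255,255),(150,160,270,290)),('y',(20,100,50),(32,255,255),(150,250,300,400))):
    c=blobs(d,lo,hi,bx)[0];print(n,cv2.boundingRect(c),wcirc(d,cv2.convexHull(c),11))
t=snap('top','t2.png')
E
```

```text
t: 21.6
position: [471.2, 283.0, 241.4]
tcp_rot: [[0.07, 0.998, -0.003], [0.998, -0.07, -0.002], [-0.002, -0.003, -1.0]]
contact_force: [-0.5, 0.5, 0.5]
opening: 0.996
gripper_force: 0.0
t: 22.1
position: [524.4, 224.4, 349.8]
tcp_rot: [[0.069, 0.998, 0.001], [0.998, -0.069, 0.001], [0.001, 0.001, -1.0]]
contact_force: [0.8, -0.1, -0.8]
opening: 0.997
gripper_force: 0.0
t: 22.6
position: [655.9, 77.1, 348.8]
tcp_rot: [[0.071, 0.997, -0.0], [0.997, -0.071, 0.0], [0.0, -0.0, -1.0]]
contact_force: [-0.4, 0.2, 0.1]
opening: 0.996
gripper_force: 0.0
t: 22.9
position: [681.3, 48.9, 348.2]
tcp_rot: [[0.072, 0.997, -0.001], [0.997, -0.072, 0.0], [0.0, -0.001, -1.0]]
contact_force: [-0.4, 0.1, -0.4]
opening: 0.993
gripper_force: 0.0
[680.99106864  49.85397319 348.54991373] [[0.07, 0.998, -0.001], [0.998, -0.07, 0.001], [0.001, -0.001, -1.0]] [-0.02  0.96 -0.28  1.09  0.25  1.13 -0.36]
[(array([287., 218.]), 4146.0, (array([681.94735651,  52.49798401]), np.float64(26.964859284626602)))]
b (190, 160, 66, 64) (array([619.14202858,  57.02235255]), np.float64(32.8989299752796))
y (201, 273, 59, 50) (array([610.03579101, -65.01092007]), np.float64(33.353453320945185))
```

View pics/w5.png

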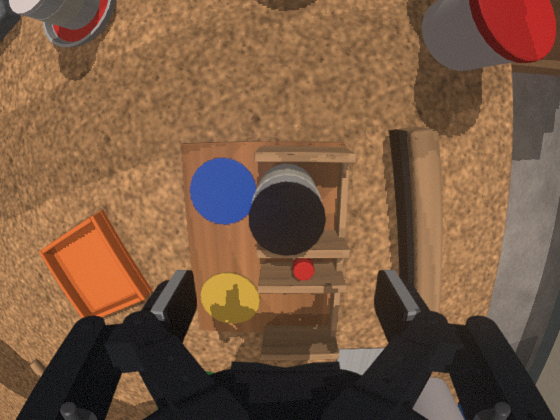

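View pics/t2.png

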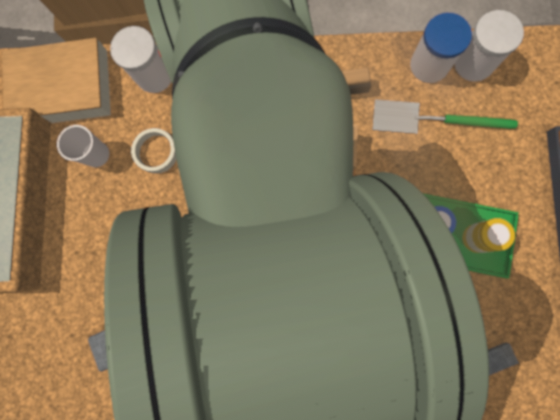

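The white tin stands in the dish (upper left), the jars stand on the green tray, and the black tin is under the gripper at (287,218). Grip and lift.

```bash
python3 -m inch '{"delta_rot":[[0,0,0],[0,0,0],[0,0,0],[0,0,0],[0,0,0]],"slide":[[1,0.5,35],[0,0,35],[0,0,35],[0,0,18],[0,0,0]],"claw":[85,85,85,85,85]}' 40
python3 -m inch '{"delta_rot":[[0,0,0],[0,0,0],[0,0,0],[0,0,0],[0,0,0]],"slide":[[0,0,0],[0,0,0],[0,0,0],[0,0,0],[0,0,0]],"claw":[45,45,45,45,45]}' 40
python3 -m inch '{"delta_rot":[[0,0,0],[0,0,0],[0,0,0]],"slide":[[0,0,0],[0,0,0],[0,0,0]],"claw":[45,45,45]}' 40
python3 -m inch '{"delta_rot":[[0,0,0],[0,0,0],[0,0,0],[0,0,0],[0,0,0]],"slide":[[0,0,-10],[0,0,-30],[0,0,-30],[0,0,-30],[0,0,-30]],"claw":[45,45,45,45,45]}'
for i in 1 2 3; do python3 -m inch '{"delta_rot":[[0,0,0],[0,0,0]],"slide":[[0,0,0],[0,0,0]],"claw":[45,45]}' ; done
```

```text
t: 23.5
position: [680.9, 51.3, 223.7]
tcp_rot: [[0.069, 0.998, -0.004], [0.998, -0.069, -0.0], [-0.0, -0.004, -1.0]]
contact_force: [0.4, -0.8, 0.3]
opening: 0.996
gripper_force: 0.0
t: 24.0
position: [682.1, 50.6, 227.6]
tcp_rot: [[0.07, 0.998, 0.002], [0.998, -0.07, 0.001], [0.001, 0.002, -1.0]]
contact_force: [-0.4, 0.2, 6.6]
opening: 0.641
gripper_force: 41.6
t: 24.3
position: [682.1, 50.6, 227.6]
tcp_rot: [[0.07, 0.998, 0.002], [0.998, -0.07, 0.001], [0.001, 0.002, -1.0]]
contact_force: [-1.4, 0.8, 6.6]
opening: 0.634
gripper_force: 41.6
t: 24.8
position: [681.5, 50.4, 358.5]
tcp_rot: [[0.07, 0.998, 0.001], [0.998, -0.07, 0.0], [0.0, 0.001, -1.0]]
contact_force: [-0.5, -0.1, -1.1]
opening: 0.637
gripper_force: 42.6
t: 25.0
position: [681.6, 50.4, 356.9]
tcp_rot: [[0.07, 0.998, 0.001], [0.998, -0.07, 0.0], [0.0, 0.001, -1.0]]
contact_force: [-0.4, -0.1, -2.2]
opening: 0.636
gripper_force: 42.6
t: 25.2
position: [681.7, 50.3, 355.1]
tcp_rot: [[0.07, 0.998, -0.001], [0.998, -0.07, -0.0], [-0.0, -0.001, -1.0]]
contact_force: [-0.8, -0.5, -1.4]
opening: 0.637
gripper_force: 42.6
t: 25.4
position: [681.8, 50.4, 355.4]
tcp_rot: [[0.07, 0.998, -0.001], [0.998, -0.07, 0.0], [0.0, -0.001, -1.0]]
contact_force: [-0.8, -0.3, -1.5]
opening: 0.634
gripper_force: 42.6
```

Black weighs about 1.5 N, so it is the empty tin and goes to the orange tray.

```bash
python3 -m inch '{"delta_rot":[[0,0,0],[0,0,0],[0,0,0],[0,0,0],[0,0,0]],"slide":[[-11.6,-29.2,0],[-11.6,-29.2,0],[-11.6,-29.2,0],[-11.6,-29.2,0],[-11.6,-29.2,0]],"claw":[45,45,45,45,45]}'
python3 -m inch '{"delta_rot":[[0,0,0],[0,0,0],[0,0,0],[0,0,0],[0,0,0]],"slide":[[-11.6,-29.2,0],[-11.6,-29.2,0],[-11.6,-29.2,0],[0,0,0],[0,0,0]],"claw":[45,45,45,45,45]}'
python3 - <<'E'
from h import *
d=snap('wrist','w6.png');s=ctrl.sense();print(s['position'],s['tcp_rot'].round(3).tolist(),s['joint_pos'].round(2))
E
python3 -m inch '{"delta_rot":[[0,0,0],[0,0,0],[0,0,0],[0,0,0],[0,0,0]],"slide":[[0,0,35],[0,0,35],[0,0,32],[0,0,20],[0,0,3]],"claw":[45,45,45,45,45]}'
python3 -m inch '{"delta_rot":[[0,0,0],[0,0,0],[0,0,0],[0,0,0],[0,0,0]],"slide":[[0,0,1],[0,0,0],[0,0,0],[0,0,0],[0,0,0]],"claw":[45,45,45,45,45]}'
```

```text
t: 25.9
position: [530.7, 2.4, 355.9]
tcp_rot: [[0.071, 0.998, 0.0], [0.998, -0.071, 0.0], [0.0, 0.0, -1.0]]
contact_force: [1.6, -0.4, -2.2]
opening: 0.637
gripper_force: 43.0
t: 26.4
position: [442.4, -25.8, 356.1]
tcp_rot: [[0.071, 0.997, 0.001], [0.997, -0.071, 0.0], [0.0, 0.001, -1.0]]
contact_force: [0.7, 0.1, -0.6]
opening: 0.635
gripper_force: 43.1
[442.82649876 -25.5669083  355.95767753] [[0.07, 0.998, 0.001], [0.998, -0.07, 0.0], [0.0, 0.001, -1.0]] [ 0.15  0.61 -0.28  2.    0.29  0.56 -0.4 ]
t: 26.95
position: [442.5, -25.2, 228.8]
tcp_rot: [[0.069, 0.998, -0.003], [0.998, -0.069, 0.0], [-0.0, -0.003, -1.0]]
contact_force: [0.4, -0.1, -1.8]
opening: 0.639
gripper_force: 43.2
t: 27.45
position: [442.3, -25.8, 230.2]
tcp_rot: [[0.071, 0.998, 0.001], [0.998, -0.071, 0.0], [0.0, 0.001, -1.0]]
contact_force: [0.7, 0.9, -1.6]
opening: 0.637
gripper_force: 43.2
```

View pics/w6.png

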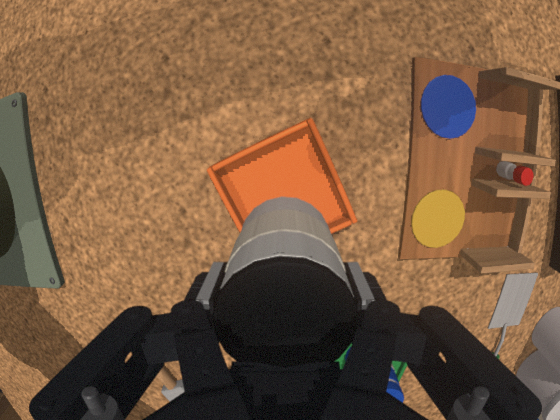

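The orange tray, centred near (285,190), is in line with the tin. I lower the last 4–5 mm and release once it touches.

```bash
python3 -m inch '{"delta_rot":[[0,0,0],[0,0,0],[0,0,0],[0,0,0],[0,0,0]],"slide":[[0,0,1.5],[0,0,1.5],[0,0,1],[0,0,0],[0,0,0]],"claw":[45,45,45,45,45]}'
python3 -m inch '{"delta_rot":[[0,0,0],[0,0,0],[0,0,0]],"slide":[[0,0,0.7],[0,0,0],[0,0,0]],"claw":[45,45,45]}'
python3 -m inch '{"delta_rot":[[0,0,0],[0,0,0],[0,0,0]],"slide":[[0,0,0.7],[0,0,0],[0,0,0]],"claw":[45,45,45]}'
```

```text
t: 27.95
position: [442.2, -25.7, 225.8]
tcp_rot: [[0.07, 0.998, -0.0], [0.998, -0.07, 0.0], [0.0, -0.0, -1.0]]
contact_force: [-0.5, 0.4, -1.4]
opening: 0.637
gripper_force: 43.2
t: 28.25
position: [442.1, -25.8, 225.5]
tcp_rot: [[0.071, 0.998, 0.0], [0.998, -0.071, -0.0], [-0.0, 0.0, -1.0]]
contact_force: [-2.4, 0.6, 13.6]
opening: 0.636
gripper_force: 44.4
t: 28.55
position: [442.1, -25.7, 225.4]
tcp_rot: [[0.07, 0.998, 0.001], [0.998, -0.07, -0.0], [-0.0, 0.001, -1.0]]
contact_force: [-4.9, 0.9, 34.6]
opening: 0.641
gripper_force: 46.5
```

```bash
python3 -m inch '{"delta_rot":[[0,0,0],[0,0,0],[0,0,0],[0,0,0],[0,0,0]],"slide":[[0,0,0],[0,0,0],[0,0,0],[0,0,0],[0,0,-20]],"claw":[85,85,85,85,85]}'
python3 -m inch '{"delta_rot":[[0,0,0],[0,0,0],[0,0,0],[0,0,8.2],[0,0,8.2]],"slide":[[0,0,-40],[0,0,-40],[0,0,-26],[0,0,0],[0,0,0]],"claw":[85,85,85,85,85]}'
python3 -m inch '{"delta_rot":[[0,0,8.2],[0,0,8.2],[0,0,8.2],[0,0,8.2],[0,0,8.2]],"slide":[[0,0,0],[0,0,0],[0,0,0],[0,0,0],[0,0,0]],"claw":[85,85,85,85,85]}'
python3 -m inch '{"delta_rot":[[0,0,8.2],[0,0,8.2],[0,0,8.2],[0,0,8],[0,0,0]],"slide":[[0,0,0],[0,0,0],[0,0,0],[0,0,0],[0,0,0]],"claw":[85,85,85,85,85]}'
python3 -m inch '{"delta_rot":[[0,0,0],[0,0,0],[0,0,0],[0,0,0],[0,0,0]],"slide":[[17.6,36,0],[17.6,36,0],[17.6,36,0],[17.6,36,0],[17.6,36,0]],"claw":[85,85,85,85,85]}'
python3 -m inch '{"delta_rot":[[0,0,0],[0,0,0],[0,0,0]],"slide":[[17.6,36,0],[0,0,0],[0,0,0]],"claw":[85,85,85]}'
python3 - <<'E'
from h import *
d=snap('wrist','w7.png');s=ctrl.sense();print(s['position'],s['tcp_rot'].round(3).tolist(),s['joint_pos'].round(2))
c=blobs(d,(0,0,110),(180,60,255),(200,130,480,300));print([(np.round(cen(x)),cv2.contourArea(x),wcirc(d,cv2.convexHull(x),96)) for x in c[:4]])
E
```

```text
t: 29.05
position: [442.0, -25.5, 243.2]
tcp_rot: [[0.07, 0.998, -0.003], [0.998, -0.07, 0.0], [-0.0, -0.003, -1.0]]
contact_force: [0.2, 0.6, 1.0]
opening: 0.995
gripper_force: 0.0
t: 29.55
position: [442.2, -26.0, 351.1]
tcp_rot: [[0.355, 0.935, 0.001], [0.935, -0.355, 0.0], [0.001, 0.001, -1.0]]
contact_force: [0.7, 0.4, -0.3]
opening: 0.995
gripper_force: 0.0
t: 30.05
position: [442.2, -25.7, 350.4]
tcp_rot: [[0.881, 0.473, -0.0], [0.473, -0.881, 0.0], [-0.0, -0.0, -1.0]]
contact_force: [-0.9, 1.0, 0.1]
opening: 0.991
gripper_force: 0.0
t: 30.55
position: [442.2, -25.5, 350.3]
tcp_rot: [[0.997, -0.073, -0.0], [-0.073, -0.997, -0.0], [-0.0, 0.0, -1.0]]
contact_force: [0.2, 0.3, -0.5]
opening: 0.992
gripper_force: 0.0
t: 31.05
position: [517.6, -213.3, 350.4]
tcp_rot: [[0.998, -0.066, -0.0], [-0.066, -0.998, 0.0], [-0.0, -0.0, -1.0]]
contact_force: [0.1, 0.3, 0.1]
opening: 0.992
gripper_force: 0.0
t: 31.35
position: [532.1, -249.2, 349.9]
tcp_rot: [[0.998, -0.068, -0.001], [-0.068, -0.998, 0.0], [-0.001, -0.0, -1.0]]
contact_force: [-0.4, 0.9, 0.5]
opening: 0.993
gripper_force: 0.0
[ 532.1641576  -248.35749156  350.13621101] [[0.998, -0.068, -0.001], [-0.068, -0.998, 0.001], [-0.001, -0.001, -1.0]] [ 0.31  0.8   0.14  1.51 -0.13  0.84 -1.14]
[(array([285., 222.]), 1797.0, (array([ 531.63450656, -248.99752675]), np.float64(18.108639912938227))), (array([410., 242.]), 1296.5, (array([ 507.75087762, -345.88392845]), np.float64(17.74357629141293))), (array([372., 198.]), 45.0, (array([ 545.87806347, -313.71360749]), np.float64(3.233770042762478))), (array([264., 180.]), 41.0, (array([ 554.88773847, -242.39338772]), np.float64(12.514754980062968)))]
```

View pics/w7.png

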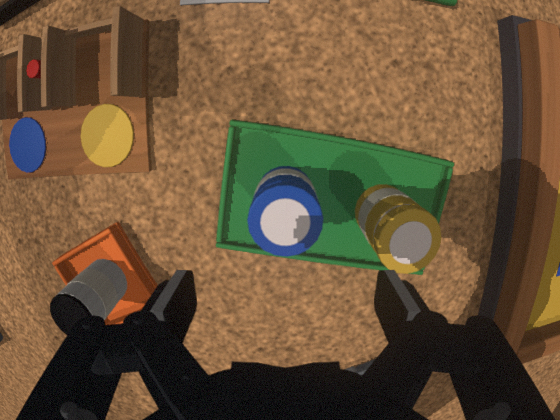

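All is standing well: the black tin is in the orange tray (lower left) and the jar dots are at (285,222) and (410,242). I pick blue, and on the way view both discs from nearly straight above.

```bash
python3 -m inch '{"delta_rot":[[0,0,0],[0,0,0],[0,0,0],[0,0,0],[0,0,0]],"slide":[[0,0.5,35],[0,0,35],[0,0,35],[0,0,24],[0,0,0]],"claw":[85,85,85,85,85]}' 40
python3 -m inch '{"delta_rot":[[0,0,0],[0,0,0],[0,0,0],[0,0,0],[0,0,0]],"slide":[[0,0,0],[0,0,0],[0,0,0],[0,0,0],[0,0,0]],"claw":[45,45,45,45,45]}' 40
python3 -m inch '{"delta_rot":[[0,0,0],[0,0,0],[0,0,0]],"slide":[[0,0,0],[0,0,0],[0,0,0]],"claw":[45,45,45]}' 40
python3 -m inch '{"delta_rot":[[0,0,0],[0,0,0],[0,0,0],[0,0,0],[0,0,0]],"slide":[[0,0,-10],[0,0,-30],[0,0,-30],[0,0,-30],[0,0,-30]],"claw":[45,45,45,45,45]}'
python3 -m inch '{"delta_rot":[[0,0,0],[0,0,0],[0,0,0],[0,0,0],[0,0,0]],"slide":[[-2,-36.7,0],[-2,-36.7,0],[-2,-36.7,0],[-2,-36.7,0],[-2,-36.7,0]],"claw":[45,45,45,45,45]}'
python3 -m inch '{"delta_rot":[[0,0,0],[0,0,0]],"slide":[[0,0,0],[0,0,0]],"claw":[45,45]}'
cat > m.py <<'E'
from h import *
import sys
d=snap('wrist',sys.argv[1]);s=ctrl.sense();print(s['position'],s['tcp_rot'].round(3)[0],-d['R'].T@d['t'])
for n,lo,hi in(('b',(105,120,60),(125,255,255)),('y',(20,100,50),(32,255,255))):
  for c in blobs(d,lo,hi,(0,0,560,300),800)[:2]:print(n,cv2.boundingRect(c),wcirc(d,cv2.convexHull(c),11))
E
python3 m.py w8.png
python3 -m inch '{"delta_rot":[[0,0,0],[0,0,0],[0,0,0],[0,0,0],[0,0,0]],"slide":[[-2.1,-30.4,0],[-2.1,-30.4,0],[-2.1,-30.4,0],[-2.1,-30.4,0],[0,0,0]],"claw":[45,45,45,45,45]}'
python3 -m inch '{"delta_rot":[[0,0,0],[0,0,0]],"slide":[[0,0,0],[0,0,0]],"claw":[45,45]}'
python3 m.py w9.png
```

```text
t: 31.9
position: [531.7, -247.8, 219.1]
tcp_rot: [[0.998, -0.068, -0.004], [-0.068, -0.998, 0.002], [-0.004, -0.002, -1.0]]
contact_force: [-0.3, -0.6, 0.8]
opening: 0.994
gripper_force: 0.0
t: 32.4
position: [532.6, -249.1, 223.2]
tcp_rot: [[0.998, -0.07, 0.002], [-0.07, -0.998, -0.001], [0.002, 0.0, -1.0]]
contact_force: [-2.2, 1.4, 8.3]
opening: 0.648
gripper_force: 41.0
t: 32.7
position: [532.6, -249.1, 223.2]
tcp_rot: [[0.998, -0.07, 0.002], [-0.07, -0.998, -0.001], [0.002, 0.0, -1.0]]
contact_force: [-1.5, 2.0, 8.8]
opening: 0.649
gripper_force: 41.0
t: 33.2
position: [532.0, -248.9, 354.0]
tcp_rot: [[0.998, -0.07, 0.001], [-0.07, -0.998, -0.0], [0.001, 0.0, -1.0]]
contact_force: [0.4, -0.8, -3.8]
opening: 0.643
gripper_force: 44.0
t: 33.7
position: [534.9, -63.9, 352.7]
tcp_rot: [[0.998, -0.07, 0.001], [-0.07, -0.998, 0.0], [0.001, -0.0, -1.0]]
contact_force: [1.2, -0.3, -4.9]
opening: 0.643
gripper_force: 44.4
t: 33.9
position: [535.2, -64.8, 352.5]
tcp_rot: [[0.998, -0.069, 0.001], [-0.069, -0.998, 0.0], [0.001, -0.0, -1.0]]
contact_force: [-0.9, -0.9, -3.7]
opening: 0.643

[... 531 characters left out ...]
rot: [[0.998, -0.067, 0.0], [-0.067, -0.998, 0.002], [-0.0, -0.002, -1.0]]
contact_force: [-0.2, -1.0, -3.7]
opening: 0.644
gripper_force: 44.9
t: 34.65
position: [535.6, 55.1, 351.7]
tcp_rot: [[0.997, -0.072, 0.0], [-0.072, -0.997, -0.0], [0.0, 0.0, -1.0]]
contact_force: [-0.5, -0.1, -4.4]
opening: 0.646
gripper_force: 44.9
[535.55905391  55.13389015 351.66145573] [ 0.997 -0.072  0.   ] [611.7052775   49.38872796 320.65643199]
b (218, 229, 135, 71) (array([422.67622303,  62.89873663]), np.float64(73.58085382049987))
b (242, 73, 70, 70) (array([618.92900846,  56.54476044]), np.float64(32.96051557245313))
y (370, 79, 63, 68) (array([609.60212592, -65.43640946]), np.float64(33.26990525594091))
```

View pics/w9.png

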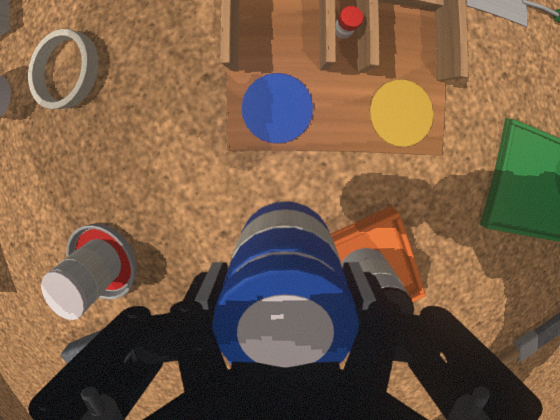

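Repeated views agree: the blue disc is at (618.9,56.4) and the yellow disc at (609.8,-65.7). I carry blue over its disc.

```bash
python3 -m inch '{"delta_rot":[[0,0,0],[0,0,0],[0,0,0],[0,0,0],[0,0,0]],"slide":[[27.9,-2.4,0],[27.9,-2.4,0],[27.9,-2.4,0],[0,0,0],[0,0,0]],"claw":[45,45,45,45,45]}'
python3 -m inch '{"delta_rot":[[0,0,0],[0,0,0],[0,0,0],[0,0,0],[0,0,0]],"slide":[[0,0,35],[0,0,35],[0,0,30],[0,0,10],[0,0,0]],"claw":[45,45,45,45,45]}'
python3 -m inch '{"delta_rot":[[0,0,0],[0,0,0],[0,0,0]],"slide":[[0,0,0],[0,0,0],[0,0,0]],"claw":[45,45,45]}'
```

```text
t: 35.2
position: [619.4, 56.7, 351.1]
tcp_rot: [[0.997, -0.072, -0.001], [-0.072, -0.997, -0.0], [-0.001, 0.0, -1.0]]
contact_force: [0.5, -0.6, -4.3]
opening: 0.643
gripper_force: 44.8
t: 35.7
position: [619.1, 57.4, 241.0]
tcp_rot: [[0.997, -0.071, -0.002], [-0.071, -0.997, -0.0], [-0.002, 0.0, -1.0]]
contact_force: [-0.3, 0.4, -2.4]
opening: 0.647
gripper_force: 44.5
t: 36.0
position: [619.6, 57.8, 242.6]
tcp_rot: [[0.998, -0.07, 0.002], [-0.07, -0.998, 0.0], [0.002, -0.0, -1.0]]
contact_force: [0.0, -0.4, -3.5]
opening: 0.646
gripper_force: 44.5
```

```bash
python3 -m inch '{"delta_rot":[[0,0,0],[0,0,0],[0,0,0],[0,0,0],[0,0,0]],"slide":[[0,1.4,5],[0,0,4],[0,0,2],[0,0,0],[0,0,0]],"claw":[45,45,45,45,45]}'
python3 -m inch '{"delta_rot":[[0,0,0],[0,0,0],[0,0,0]],"slide":[[0,0,1],[0,0,1],[0,0,0]],"claw":[45,45,45]}'
python3 -m inch '{"delta_rot":[[0,0,0],[0,0,0],[0,0,0]],"slide":[[0,0,0.7],[0,0,0],[0,0,0]],"claw":[45,45,45]}'
```

```text
t: 36.5
position: [619.4, 56.4, 230.4]
tcp_rot: [[0.998, -0.07, -0.0], [-0.07, -0.998, 0.0], [-0.0, -0.0, -1.0]]
contact_force: [0.2, -0.4, -4.0]
opening: 0.645
gripper_force: 44.6
t: 36.8
position: [619.3, 56.4, 228.4]
tcp_rot: [[0.998, -0.071, -0.0], [-0.071, -0.998, 0.0], [-0.0, -0.0, -1.0]]
contact_force: [-0.7, -0.1, -3.8]
opening: 0.646
gripper_force: 45.1
t: 37.1
position: [619.4, 56.4, 228.3]
tcp_rot: [[0.998, -0.07, 0.0], [-0.07, -0.998, 0.0], [0.0, -0.0, -1.0]]
contact_force: [-3.2, -0.7, 6.6]
opening: 0.648
gripper_force: 45.8
```

```bash
python3 -m inch '{"delta_rot":[[0,0,0],[0,0,0],[0,0,0],[0,0,0],[0,0,0]],"slide":[[0,0,0],[0,0,0],[0,0,0],[0,0,0],[0,0,-20]],"claw":[85,85,85,85,85]}'
python3 -m inch '{"delta_rot":[[0,0,0],[0,0,0],[0,0,0],[0,0,0],[0,0,0]],"slide":[[0,0,-40],[0,0,-40],[0,0,-22],[-8.3,40.9,0],[-8.3,40.9,0]],"claw":[85,85,85,85,85]}'
python3 -m inch '{"delta_rot":[[0,0,0],[0,0,0],[0,0,0],[0,0,0],[0,0,0]],"slide":[[-8.3,40.9,0],[-8.3,40.9,0],[-8.3,40.9,0],[-8.3,40.9,0],[-8.3,40.9,0]],"claw":[85,85,85,85,85]}'
python3 -m inch '{"delta_rot":[[0,0,0],[0,0,0],[0,0,0],[0,0,0],[0,0,0]],"slide":[[-8.3,40.9,0],[-8.3,40.9,0],[-8.3,40.9,0],[0,0,0],[0,0,0]],"claw":[85,85,85,85,85]}'
python3 - <<'E'
from h import *
d=snap('wrist','w10.png');s=ctrl.sense();print(s['position'],s['tcp_rot'].round(3).tolist())
c=blobs(d,(0,0,110),(180,60,255),(240,180,340,270));print([(np.round(cen(x)),cv2.contourArea(x),wcirc(d,cv2.convexHull(x),96)) for x in c[:4]])
E
```

```text
t: 37.6
position: [618.8, 56.4, 246.1]
tcp_rot: [[0.998, -0.071, -0.003], [-0.071, -0.998, -0.0], [-0.003, 0.0, -1.0]]
contact_force: [0.6, 0.3, 0.8]
opening: 0.997
gripper_force: 0.0
t: 38.1
position: [596.7, -24.3, 350.3]
tcp_rot: [[0.998, -0.068, 0.001], [-0.068, -0.998, 0.0], [0.001, -0.0, -1.0]]
contact_force: [1.8, -1.6, -0.2]
opening: 1.0
gripper_force: 0.0
t: 38.6
position: [540.6, -226.7, 349.8]
tcp_rot: [[0.998, -0.071, 0.0], [-0.071, -0.998, 0.0], [0.0, -0.0, -1.0]]
contact_force: [0.7, -0.1, 1.0]
opening: 0.996
gripper_force: 0.0
t: 39.1
position: [507.4, -346.3, 349.5]
tcp_rot: [[0.997, -0.072, -0.0], [-0.072, -0.997, 0.0], [-0.0, -0.0, -1.0]]
contact_force: [0.3, 0.4, -0.7]
opening: 0.993
gripper_force: 0.0
[ 507.94641889 -345.29181839  349.56433914] [[0.998, -0.07, 0.0], [-0.07, -0.998, 0.001], [0.0, -0.001, -1.0]]
[(array([284., 221.]), 1725.0, (array([ 507.81535421, -345.80163294]), np.float64(17.683585947933622)))]
```

```bash
python3 -m inch '{"delta_rot":[[0,0,0],[0,0,0],[0,0,0],[0,0,0],[0,0,0]],"slide":[[0,0.5,35],[0,0,35],[0,0,35],[0,0,23],[0,0,0]],"claw":[85,85,85,85,85]}' 40
python3 -m inch '{"delta_rot":[[0,0,0],[0,0,0],[0,0,0],[0,0,0],[0,0,0]],"slide":[[0,0,0],[0,0,0],[0,0,0],[0,0,0],[0,0,0]],"claw":[45,45,45,45,45]}' 40
python3 -m inch '{"delta_rot":[[0,0,0],[0,0,0],[0,0,0]],"slide":[[0,0,0],[0,0,0],[0,0,0]],"claw":[45,45,45]}' 40
python3 -m inch '{"delta_rot":[[0,0,0],[0,0,0],[0,0,0],[0,0,0],[0,0,0]],"slide":[[0,0,-10],[0,0,-30],[0,0,-30],[0,0,-30],[0,0,-30]],"claw":[45,45,45,45,45]}'
python3 -m inch '{"delta_rot":[[0,0,0],[0,0,0],[0,0,0],[0,0,0],[0,0,0]],"slide":[[10.2,-35.8,0],[10.2,-35.8,0],[10.2,-35.8,0],[10.2,-35.8,0],[10.2,-35.8,0]],"claw":[45,45,45,45,45]}'
python3 -m inch '{"delta_rot":[[0,0,0],[0,0,0],[0,0,0],[0,0,0],[0,0,0]],"slide":[[10.2,-35.8,0],[10.2,-35.8,0],[10.2,-35.8,0],[0,0,0],[0,0,0]],"claw":[45,45,45,45,45]}'
python3 -m inch '{"delta_rot":[[0,0,0],[0,0,0],[0,0,0],[0,0,0],[0,0,0]],"slide":[[0,0,35],[0,0,35],[0,0,30],[0,0,10],[0,0,0]],"claw":[45,45,45,45,45]}'
python3 -m inch '{"delta_rot":[[0,0,0],[0,0,0],[0,0,0]],"slide":[[0,0,0],[0,0,0],[0,0,0]],"claw":[45,45,45]}'
```

```text
t: 39.65
position: [507.8, -344.6, 219.2]
tcp_rot: [[0.998, -0.069, -0.003], [-0.069, -0.998, 0.003], [-0.004, -0.003, -1.0]]
contact_force: [0.7, 0.2, -0.3]
opening: 0.992
gripper_force: 0.0
t: 40.15
position: [508.2, -346.1, 223.4]
tcp_rot: [[0.998, -0.07, 0.002], [-0.07, -0.998, -0.001], [0.002, 0.001, -1.0]]
contact_force: [0.3, 2.3, 6.9]
opening: 0.644
gripper_force: 41.1
t: 40.45
position: [508.2, -346.1, 223.5]
tcp_rot: [[0.998, -0.07, 0.002], [-0.07, -0.998, -0.001], [0.002, 0.001, -1.0]]
contact_force: [0.0, 2.7, 5.9]
opening: 0.644
gripper_force: 41.1
t: 40.95
position: [507.4, -346.1, 354.2]
tcp_rot: [[0.998, -0.07, 0.001], [-0.07, -0.998, -0.0], [0.001, 0.0, -1.0]]
contact_force: [0.5, 0.0, -4.0]
opening: 0.648
gripper_force: 43.9
t: 41.45
position: [571.4, -169.7, 353.0]
tcp_rot: [[0.998, -0.071, 0.001], [-0.071, -0.998, -0.0], [0.001, -0.0, -1.0]]
contact_force: [0.0, -0.2, -4.1]
opening: 0.643
gripper_force: 44.4
t: 41.95
position: [609.2, -65.7, 352.6]
tcp_rot: [[0.998, -0.069, 0.001], [-0.069, -0.998, -0.0], [0.001, -0.0, -1.0]]
contact_force: [-0.1, -1.1, -3.8]
opening: 0.644
gripper_force: 44.3
t: 42.45
position: [609.0, -67.1, 241.6]
tcp_rot: [[0.997, -0.071, -0.001], [-0.071, -0.997, -0.0], [-0.001, 0.0, -1.0]]
contact_force: [0.6, 0.2, -2.6]
opening: 0.648
gripper_force: 44.2
t: 42.75
position: [609.5, -66.4, 242.9]
tcp_rot: [[0.998, -0.07, 0.002], [-0.07, -0.998, -0.0], [0.002, -0.0, -1.0]]
contact_force: [-0.3, -0.7, -2.6]
opening: 0.644
gripper_force: 44.2
```

```bash
python3 -m inch '{"delta_rot":[[0,0,0],[0,0,0],[0,0,0],[0,0,0],[0,0,0]],"slide":[[0.7,-0.7,5],[0,0,4],[0,0,2],[0,0,0],[0,0,0]],"claw":[45,45,45,45,45]}'
python3 -m inch '{"delta_rot":[[0,0,0],[0,0,0],[0,0,0]],"slide":[[0,0,1],[0,0,1],[0,0,0]],"claw":[45,45,45]}'
python3 -m inch '{"delta_rot":[[0,0,0],[0,0,0],[0,0,0]],"slide":[[0,0,0.7],[0,0,0],[0,0,0]],"claw":[45,45,45]}'
```

```text
t: 43.25
position: [610.0, -65.7, 230.7]
tcp_rot: [[0.998, -0.071, -0.0], [-0.071, -0.998, 0.0], [-0.0, -0.0, -1.0]]
contact_force: [-0.4, -0.4, -3.8]
opening: 0.646
gripper_force: 44.3
t: 43.55
position: [610.0, -65.7, 228.6]
tcp_rot: [[0.998, -0.07, -0.0], [-0.07, -0.998, 0.0], [-0.0, -0.0, -1.0]]
contact_force: [0.5, 0.2, -4.1]
opening: 0.647
gripper_force: 44.4
t: 43.85
position: [610.1, -65.6, 228.5]
tcp_rot: [[0.998, -0.07, 0.0], [-0.07, -0.998, 0.0], [0.0, -0.0, -1.0]]
contact_force: [-2.6, 0.7, 5.0]
opening: 0.644
gripper_force: 45.2
```

Touching. I release, rise, and back off 80 mm toward the robot to check both jars from above.

```bash
python3 -m inch '{"delta_rot":[[0,0,0],[0,0,0],[0,0,0],[0,0,0],[0,0,0]],"slide":[[0,0,0],[0,0,0],[0,0,0],[0,0,0],[0,0,-20]],"claw":[85,85,85,85,85]}'
python3 -m inch '{"delta_rot":[[0,0,0],[0,0,0],[0,0,0],[0,0,0],[0,0,0]],"slide":[[0,0,-40],[0,0,-40],[0,0,-40],[-30,-20,-20],[-35,-20,0]],"claw":[85,85,85,85,85]}'
python3 -m inch '{"delta_rot":[[0,0,0],[0,0,0],[0,0,0],[0,0,0]],"slide":[[-35,-20,0],[0,0,0],[0,0,0],[0,0,0]],"claw":[85,85,85,85]}'
python3 - <<'E'
from h import *
d=snap('wrist','w11.png')
for bx in((100,20,280,200),(280,20,460,200)):
  for x in blobs(d,(0,0,110),(180,60,255),bx,300)[:2]: print('dot',np.round(cen(x)),wcirc(d,cv2.convexHull(x),101))
a=snap('scene','s1.png')
E
```

```text
t: 44.35
position: [609.5, -65.5, 246.4]
tcp_rot: [[0.998, -0.07, -0.003], [-0.07, -0.998, 0.0], [-0.003, -0.0, -1.0]]
contact_force: [0.1, -0.4, -0.0]
opening: 0.997
gripper_force: 0.0
t: 44.85
position: [547.6, -21.1, 390.2]
tcp_rot: [[0.997, -0.071, 0.004], [-0.071, -0.997, 0.0], [0.004, -0.0, -1.0]]
contact_force: [1.7, -0.2, -2.0]
opening: 0.993
gripper_force: 0.0
t: 45.25
position: [515.0, 0.8, 388.0]
tcp_rot: [[0.997, -0.071, 0.001], [-0.071, -0.997, -0.0], [0.001, 0.0, -1.0]]
contact_force: [-0.5, -0.5, 0.0]
opening: 0.996
gripper_force: 0.0
dot [205.  89.] (array([618.04527501,  56.53325484]), np.float64(18.09290667872734))
dot [360.  89.] (array([609.3518234 , -65.23010832]), np.float64(17.661184982236133))
```

View pics/w11.png

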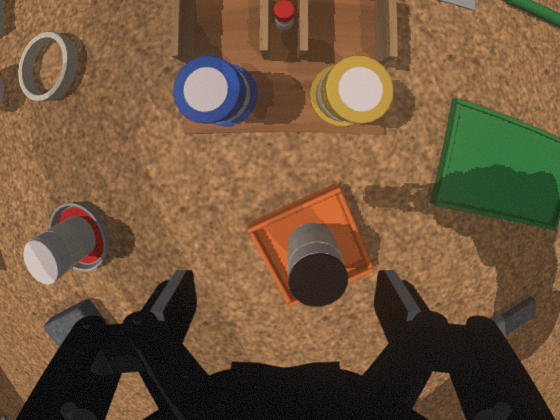

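View pics/s1.png

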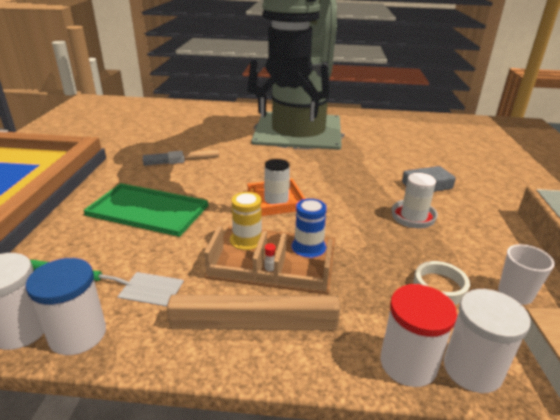

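Both jars measure within about 1 mm of their disc centres. The wrist and scene views show the tins upright in the dish and the orange tray, and the gripper is clear.

```bash
python3 -c "
from cell import ctrl
print(ctrl.sign_off())"
```

```text
the job is handed in; nothing more can be done
None
```

I handed the job in at about 45 s: the full white tin (about 0.8 kg) is in the press dish, the empty black tin (about 0.15 kg) is in the orange tray, and both jars are back within about 1 mm of the centres of their discs; the judge's result was not shown.

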